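Find the rocking tile in the kitchen niche and press it home

ROBOT

A 6-joint arm with a two-finger parallel gripper is mounted at the origin on the work surface. World frame = base frame: x ahead of the robot, y to its left, z up, the work surface at z = 0. Lengths are in mm, angles in rad, forces in N, time in s.
With the tool pointing down it reaches from about 325 to 775 mm from the base axis. Payload 5.5 kg.
Tool frame: the origin (TCP) lies at the very end of the fingers, on their centre line; the grasp point (between the pads) lies 19 mm behind it (arm.grip_point_offset is the distance from the TCP to the grasp point, in mm); y points along the fingers, x is the direction in which the jaws open and shut, and the axes are right-handed (so a half turn about y gives the same grasp; the last joint's range is limited). The gripper opens to 85 mm and grips with 20 to 120 N. Pads are 22 mm wide; open, the fingers measure 114 mm over their backs; the gripper's body (76 mm by 85 mm) begins 54 mm behind the grasp point. The pads swing forward as they close: fully open they stand 13 mm farther back than shut.
Start: joints at [1.145, 0.091, 1.231, -0, 1.82, -0.057], TCP at [216.303, 559.669, 231.275] pointing down, gripper open.
Joint ranges: [-2.87, 2.87], [-0.86, 2.18], [0.17, 2.46], [-1.51, 4.65], [0.06, 2.69], [-2.65, 2.65]. Speed limits (rad/s): [2.57, 2.57, 3.01, 3.14, 3.14, 3.14].

INTERFACE

Orientations are given as a rotation vector (axis times angle).
In Python, from plant import arm, viewer gives the robot as it stands.
- The arm moves only by the shell command python3 -m crank 'ROWS' [FORCE]. ROWS is a JSON object of lists of equal length, an entry for each row: "grip": the opening, from 0 (shut) to 1 (fully open); "dp": the shift along the tool's x, y, z in cm, a list of three; "roll": the turn about the tool's y in degrees. In form: {"grip": [grip, ...], "dp": [[tx, ty, tz], ...], "roll": [roll, ...]}. A call has 1 to 10 rows; each row is the pose to reach, as a shift and turn from the pose commanded when the call began, along the tool's axes at that moment; what a row does not reach only later rows make up. A row lasts 1/8 s, in which the tool goes at most 62.5 mm and 10.7 degrees, less where a joint would pass 70% of its speed; a pose out of reach is approached as far as the arm can. A call with a gripper value outside its range is refused whole. The fingers move at their own pace and stop on an object; FORCE is the grip in N (left out, the last holds). Time passes only in rows, so rows that repeat a pose let the fingers close. It gives the time, the measured TCP pose, the force and the opening at its end, in the units of the state.
- arm.get_state(): the state, without advancing time (a new reading comes with each control period).
- viewer.snapshot(name): name is "side" or "top"; returns the picture (420x560x3 uint8, blue, green, red); there is no depth.
- viewer.calibration(name): a dict with "K" (3x3 intrinsics, pixels), "k1" (the pictures are not rectified: a ray, as slopes to the right and down, at radius r is drawn at 1 + k1 r^2 times it, then the intrinsics apply), "rvec" (rotation vector, rad) and "tvec" (3), from world to camera coordinates, as OpenCV has them. Camera axes: x right, y down, z forward; pixel columns grow to the right and rows downward; lengths in mm; the calibration is good to about 2 mm. A picture is of the moment at which its call begins. calibration takes no time and is no camera call.
- arm.job_done(): hands the job in, once; it reports no verdict.
The state is a dict: "time_s": time; "joint_pos": joint angles; "joint_velocities": joint speeds; "effort": joint torques, N m; "tcp_pos": TCP position; "orientation": TCP orientation; "force": force on the tool from outside, world axes, zero at the start; "wrist_torque": the same for the moment, N m; "width": finger opening in mm.
Only numpy, scipy, OpenCV 4.12 (cv2) and the standard library are available. Lean on these libraries where they do the work, as an engineer would, in place of code of your own. Each camera call takes 0.05 s, during which the arm holds its last target.

TASK

One of the four cream tiles with a blue diamond in the niche floor is loose: press lightly near a corner of each with the fingertips until you find the one that rocks, then press that tile in the middle until it sits firmly on its bed, level and no longer rocking. The tiles are glazed, so press them without hitting them hard, pull none of them up, and leave the things standing in the niche where they are.

Things in the scene. Friction and masses are not known exactly. Their poses are not given: they have to be found in the camera images.
- tile_a: Accent tile A: one of four identical square glazed tiles (80 x 80 x 12 mm, cream with a flat blue diamond in the middle). Origin: centre of its underside, so the top face is at +12 mm along z; x and y run along its sides, z up. Let into the niche floor, sides parallel to the niche's x and y. Hand-laid: its top may stand 7 to 12 mm above the floor, so height does not tell which is loose.
- sink_a (a joint): How far tile A has sunk from where it stood at the start (m): 0 at the start for every tile, positive is downward, negative means it has been pulled up. Three tiles are solid and give under 1 mm. The loose one rests on a stiff ridge under a middle line: pressed within 8 mm of its middle with more than 8 to 10 N it sinks 5 mm onto its bed, stays there and rocks no more.
- rock_a (a joint): Rocking angle of tile A (rad, either sign), 0 when level, as every tile is at the start. Solid tiles do not rock. The loose one rocks about one of its middle lines: a press of 2 to 6 N, 25 to 30 mm out from the middle along both sides (towards any corner) tips it 0.12 rad until its edge meets the bed, the pressed point dropping about 3 mm; let go, it springs back level.
- tile_b: Accent tile B: one of four identical square glazed tiles (80 x 80 x 12 mm, cream with a flat blue diamond in the middle). Origin: centre of its underside, so the top face is at +12 mm along z; x and y run along its sides, z up. Let into the niche floor, sides parallel to the niche's x and y. Hand-laid: its top may stand 7 to 12 mm above the floor, so height does not tell which is loose.
- sink_b (a joint): How far tile B has sunk from where it stood at the start (m): 0 at the start for every tile, positive is downward, negative means it has been pulled up. Three tiles are solid and give under 1 mm. The loose one rests on a stiff ridge under a middle line: pressed within 8 mm of its middle with more than 8 to 10 N it sinks 5 mm onto its bed, stays there and rocks no more.
- rock_b (a joint): Rocking angle of tile B (rad, either sign), 0 when level, as every tile is at the start. Solid tiles do not rock. The loose one rocks about one of its middle lines: a press of 2 to 6 N, 25 to 30 mm out from the middle along both sides (towards any corner) tips it 0.12 rad until its edge meets the bed, the pressed point dropping about 3 mm; let go, it springs back level.
- tile_c: Accent tile C: one of four identical square glazed tiles (80 x 80 x 12 mm, cream with a flat blue diamond in the middle). Origin: centre of its underside, so the top face is at +12 mm along z; x and y run along its sides, z up. Let into the niche floor, sides parallel to the niche's x and y. Hand-laid: its top may stand 7 to 12 mm above the floor, so height does not tell which is loose.
- sink_c (a joint): How far tile C has sunk from where it stood at the start (m): 0 at the start for every tile, positive is downward, negative means it has been pulled up. Three tiles are solid and give under 1 mm. The loose one rests on a stiff ridge under a middle line: pressed within 8 mm of its middle with more than 8 to 10 N it sinks 5 mm onto its bed, stays there and rocks no more.
- rock_c (a joint): Rocking angle of tile C (rad, either sign), 0 when level, as every tile is at the start. Solid tiles do not rock. The loose one rocks about one of its middle lines: a press of 2 to 6 N, 25 to 30 mm out from the middle along both sides (towards any corner) tips it 0.12 rad until its edge meets the bed, the pressed point dropping about 3 mm; let go, it springs back level.
- tile_d: Accent tile D: one of four identical square glazed tiles (80 x 80 x 12 mm, cream with a flat blue diamond in the middle). Origin: centre of its underside, so the top face is at +12 mm along z; x and y run along its sides, z up. Let into the niche floor, sides parallel to the niche's x and y. Hand-laid: its top may stand 7 to 12 mm above the floor, so height does not tell which is loose.
- sink_d (a joint): How far tile D has sunk from where it stood at the start (m): 0 at the start for every tile, positive is downward, negative means it has been pulled up. Three tiles are solid and give under 1 mm. The loose one rests on a stiff ridge under a middle line: pressed within 8 mm of its middle with more than 8 to 10 N it sinks 5 mm onto its bed, stays there and rocks no more.
- rock_d (a joint): Rocking angle of tile D (rad, either sign), 0 when level, as every tile is at the start. Solid tiles do not rock. The loose one rocks about one of its middle lines: a press of 2 to 6 N, 25 to 30 mm out from the middle along both sides (towards any corner) tips it 0.12 rad until its edge meets the bed, the pressed point dropping about 3 mm; let go, it springs back level.
- niche: The niche: floor of plain, darker tiles, 336 mm along its x by 588 mm along its y, top 18 mm above its origin (middle of the floor, at work-surface level). Low back wall at +x, 64 mm high, and cheeks at +y and -y, 104 mm high; open above. A tiny wooden swing door, 100 mm, stands beside the -y cheek at the front.
- canister: Bystander: steel canister with clamp lid, 92 mm diameter, 121 mm high. Origin: centre of underside.
- milk_pan: Bystander: aluminium milk pan, 116 mm diameter, 60 mm high, black handle reaching 166 mm along its x at about 50 mm height. Origin: centre of underside.
- glass_jar: Bystander: small glass jar with steel cap, 54 mm diameter, 66 mm high. Origin: centre of underside.
- lighter: Bystander: red plastic lighter lying flat, 77 x 24 x 12 mm, long side along its x. Origin: on its underside near the middle.
- mug: Bystander: blue mug, 72 mm diameter, 75 mm high, handle at its +y. Origin: centre of underside.
- spice: Bystander: amber spice jar, black cap, 38 mm diameter, 85 mm high. Origin: centre of underside.

How it is judged (in metres and radians):
On the way, in this order (a step that is already met when the one before it is completed fails the run):
1. the loose tile has been rocked by a press near its corner or edge ((value of joint any of rock_a, rock_b, rock_c, rock_d above 0.05 rad or value of joint any of rock_a, rock_b, rock_c, rock_d below -0.05 rad) and not (value of joint any of sink_a, sink_b, sink_c, sink_d above 0.004 m)), for 0.05 s.
2. the loose tile is pressed down onto its bed, level (value of joint any of sink_a, sink_b, sink_c, sink_d above 0.004 m and value of joint rock_a between -0.025 and 0.025 rad and value of joint rock_b between -0.025 and 0.025 rad and value of joint rock_c between -0.025 and 0.025 rad and value of joint rock_d between -0.025 and 0.025 rad), for 0.2 s.
At the end, for the whole second after the job is handed in: The loose tile has sunk at least 4 mm of its 5 mm onto its bed, all four tiles are level within 0.025 rad and none is pulled up 2 mm, and every object in the niche is within 30 mm of where it stood (all of step 2 and value of joint each of sink_a, sink_b, sink_c, sink_d above -0.002 m and not (distance of canister from where it was at the start of the episode above 0.03 m) and not (distance of milk_pan from where it was at the start of the episode above 0.03 m) and not (distance of glass_jar from where it was at the start of the episode above 0.03 m) and not (distance of lighter from where it was at the start of the episode above 0.03 m) and not (distance of mug from where it was at the start of the episode above 0.03 m) and not (distance of spice from where it was at the start of the episode above 0.03 m)); the robot touches nothing.
It fails at once if a tile is pulled up by more than 2 mm (not (value of joint sink_a above -0.002 m) or not (value of joint sink_b above -0.002 m) or not (value of joint sink_c above -0.002 m) or not (value of joint sink_d above -0.002 m)).
It fails at once if the fingers strike or press a tile with more than 45 N (contact force between the fingers and tile_a above 45 N or contact force between the fingers and tile_b above 45 N or contact force between the fingers and tile_c above 45 N or contact force between the fingers and tile_d above 45 N).
It fails at once if an object standing in the niche is shifted or lifted by more than 30 mm (distance of any of canister, milk_pan, glass_jar, lighter, mug, spice from where it was at the start of the episode above 0.03 m).
It also fails if it takes over 64 s, if anything falls off the work surface, if the arm or the gripper's body presses on something with over 40 N, if the wrist force passes 120 N, or if a joint passes its speed limit or range.

## Working session

There is one attempt and no reset: what is moved stays moved. The work goes in short steps, Python scripts to look and compute and a shell command to move; the robot and the scene stay as the last step left them, time stands still between calls to the robot, and variables do not carry over. Pictures are saved under pics/ and viewed, and the job is handed in when it is done.

```bash
mkdir -p pics; ls; python3 - <<'E'
from plant import arm, viewer
import cv2
print(arm.get_state())
for n in ("side","top"):
    print(n,viewer.calibration(n))
    cv2.imwrite(f"pics/{n}0.png",viewer.snapshot(n))
E
```

```text
pics
{'time_s': 0.0, 'joint_pos': array([ 1.14528550e+00,  9.18698433e-02,  1.23191586e+00, -2.16426434e-05,
        1.81978260e+00, -5.66934815e-02]), 'joint_velocities': array([-0.00040166, -0.00166281, -0.00048166, -0.00103   ,  0.00010054,
        0.001303  ]), 'effort': array([ 2.81906487e-04, -4.58730555e+01, -4.18024421e+01, -7.33966181e-05,
        1.18080838e-02, -4.88254045e-05]), 'tcp_pos': array([216.19419164, 559.39036893, 230.12735593]), 'orientation': array([-1.36247638, -0.93212015,  0.93489248]), 'force': array([-0.33480158, -0.07938235, -0.44401456]), 'wrist_torque': array([ 0.02744061, -0.01407499,  0.03572549]), 'width': 85.56579739003134}
side {'K': array([[513.22783174,   0.        , 292.3501143 ],
       [  0.        , 513.22783174, 212.43980358],
       [  0.        ,   0.        ,   1.        ]]), 'k1': -0.18537873673425215, 'rvec': array([ 2.1141748 , -0.44261438,  0.26368629]), 'tvec': array([-512.93830977,  160.3169026 ,  827.04111579])}
top {'K': array([[527.921026  ,   0.        , 278.45209872],
       [  0.        , 527.921026  , 210.97443082],
       [  0.        ,   0.        ,   1.        ]]), 'k1': -0.07338565741253784, 'rvec': array([ 2.15454259, -2.1332996 ,  0.14307869]), 'tvec': array([ 30.3349723 , 568.68281977, 984.21796142])}
```

View pics/side0.png

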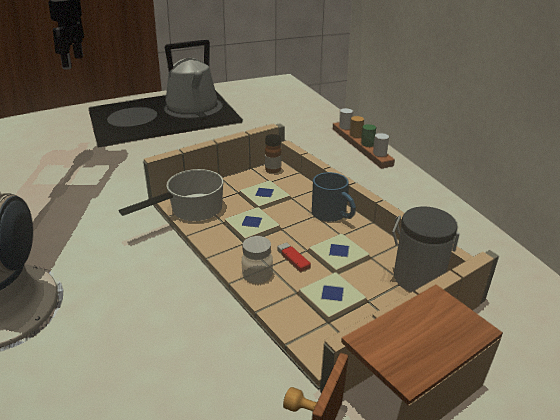

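View pics/top0.png

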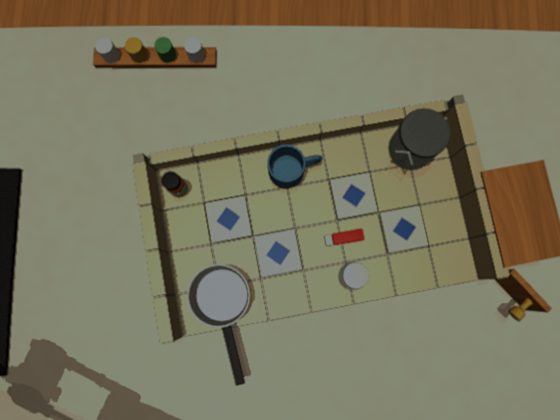

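```bash
python3 - <<'E'
from scipy.spatial.transform import Rotation as R
print(R.from_rotvec([-1.36247638, -0.93212015,  0.93489248]).as_matrix().round(4))
E
```

```text
[[ 3.605e-01 -8.000e-04 -9.328e-01]
 [ 9.328e-01 -1.800e-03  3.605e-01]
 [-2.000e-03 -1.000e+00  1.000e-04]]
```

The top view shows four diamonds at about (228,219), (278,253), (354,195) and (404,229). The red lighter is at (345,238), the glass jar at (355,276) and the mug at (287,166), all close to the tiles.

```bash
cat > h.py <<'E'
import numpy as np, cv2
from plant import arm, viewer
def ray(n,px):
    c=viewer.calibration(n);K=c["K"];k=c["k1"]
    d=(np.array(px,float)-K[:2,2])/np.array([K[0,0],K[1,1]])
    u=d.copy()
    for _ in range(30): u=d/(1+k*(u@u))
    R=cv2.Rodrigues(c["rvec"])[0]; t=c["tvec"]
    return -R.T@t, R.T@np.array([u[0],u[1],1.])
def on(n,px,z):
    o,d=ray(n,px); return o+d*(z-o[2])/d[2]
def tri(p1,p2):
    o1,d1=ray("top",p1);o2,d2=ray("side",p2)
    d1/=np.linalg.norm(d1);d2/=np.linalg.norm(d2)
    s=np.linalg.lstsq(np.c_[d1,-d2],o2-o1,rcond=None)[0]
    a=o1+s[0]*d1;b=o2+s[1]*d2
    return (a+b)/2,np.linalg.norm(a-b)
def proj(n,P):
    c=viewer.calibration(n);R=cv2.Rodrigues(c["rvec"])[0];p=R@np.array(P,float)+c["tvec"]
    u=p[:2]/p[2];u=u*(1+c["k1"]*(u@u));return c["K"][:2,:2]@u+c["K"][:2,2]
E
python3 - <<'E'
from h import *
cs={}
for n in ("top","side"):
    im=cv2.imread(f"pics/{n}0.png");h=cv2.cvtColor(im,cv2.COLOR_BGR2HSV)
    m=cv2.inRange(h,(108,120,60),(130,255,255))
    N,l,s,c=cv2.connectedComponentsWithStats(m)
    cs[n]=[c[i] for i in range(1,N) if s[i,4]>60]
    print(n,[(c[i].round(1),s[i,4]) for i in range(1,N) if s[i,4]>60])
for p in cs["top"]:
    P=on("top",p,28)
    q=proj("side",P); b=min(cs["side"],key=lambda s:np.linalg.norm(s-q))
    print(p.round(1),P.round(1),q.round(1),b.round(1),tri(p,b)[0].round(1),round(tri(p,b)[1],1))
for nm,p,z in [("lighterL",(326,240),30),("lighterR",(364,236),30),("glass",(355,275),84),("mug",(287,166),93),("mughandle",(320,160),70),("canister",(424,134),139),("pan",(222,294),78),("spice",(173,182),103),("c1",(452,110),82)]:
    print(nm,on("top",p,z).round(0))
im=cv2.imread("pics/top0.png");cv2.imwrite("pics/c0.png",cv2.resize(im[130:330,180:450],None,fx=2.9,fy=2.9,interpolation=2))
E
```

```text
top [(array([353.4, 195. ]), np.int32(222)), (array([227.7, 218.5]), np.int32(222)), (array([404. , 228.6]), np.int32(228)), (array([277.7, 252.6]), np.int32(224))]
side []Traceback (most recent call last):
  File "<stdin>", line 11, in <module>
ValueError: min() iterable argument is empty
```

```bash
python3 - <<'E'
from h import *
cs={}
for n in ("top","side"):
    im=cv2.imread(f"pics/{n}0.png");h=cv2.cvtColor(im,cv2.COLOR_BGR2HSV)
    m=cv2.inRange(h,(108,100,40),(130,255,255))
    N,l,s,c=cv2.connectedComponentsWithStats(m)
    cs[n]=[c[i] for i in range(1,N) if s[i,4]>40]
    print(n,[(c[i].round(1),s[i,4]) for i in range(1,N) if s[i,4]>40])
for p in cs["top"]:
    P=on("top",p,28)
    q=proj("side",P); b=min(cs["side"],key=lambda s:np.linalg.norm(s-q))
    print(p.round(1),P.round(1),q.round(1),b.round(1),tri(p,b)[0].round(1),round(tri(p,b)[1],1))
for nm,p,z in [("lighterL",(326,240),30),("lighterR",(364,236),30),("glass",(355,275),84),("mug",(287,166),93),("mughandle",(320,160),70),("canister",(424,134),139),("pan",(222,294),78),("spice",(173,182),103),("c1",(452,110),82)]:
    print(nm,on("top",p,z).round(0))
im=cv2.imread("pics/top0.png");cv2.imwrite("pics/c0.png",cv2.resize(im[130:330,180:450],None,fx=2.9,fy=2.9,interpolation=2))
E
```

```text
top [(array([353.4, 195. ]), np.int32(239)), (array([227.7, 218.5]), np.int32(242)), (array([404. , 228.5]), np.int32(237)), (array([277.6, 252.6]), np.int32(250))]
side [(array([263.8, 191.9]), np.int32(113)), (array([251.3, 221.1]), np.int32(144)), (array([338.6, 249.7]), np.int32(173)), (array([332.1, 292.9]), np.int32(241))]
[353.4 195. ] [ 603.4 -111.5   28. ] [337.9 248.5] [338.6 249.7] [ 604.3 -112.1   25.2] 0.8
[227.7 218.5] [554.3 135.6  28. ] [263.5 190.2] [263.8 191.9] [555.  136.1  23.2] 0.4
[404.  228.5] [ 537.7 -210.4   28. ] [331.3 291.2] [332.1 292.9] [ 538.4 -211.3   24.7] 0.9
[277.6 252.6] [488.5  36.8  28. ] [250.8 220.3] [251.3 221.1] [489.   36.7  26.1] 0.8
lighterL [514. -57.  30.]
lighterR [ 522. -131.   30.]
glass [ 445. -106.   84.]
mug [646.  20.  93.]
mughandle [663. -43.  70.]
canister [ 697. -225.  139.]
pan [408. 138.  78.]
spice [612. 230. 103.]
c1 [ 762. -297.   82.]
```

View pics/c0.png

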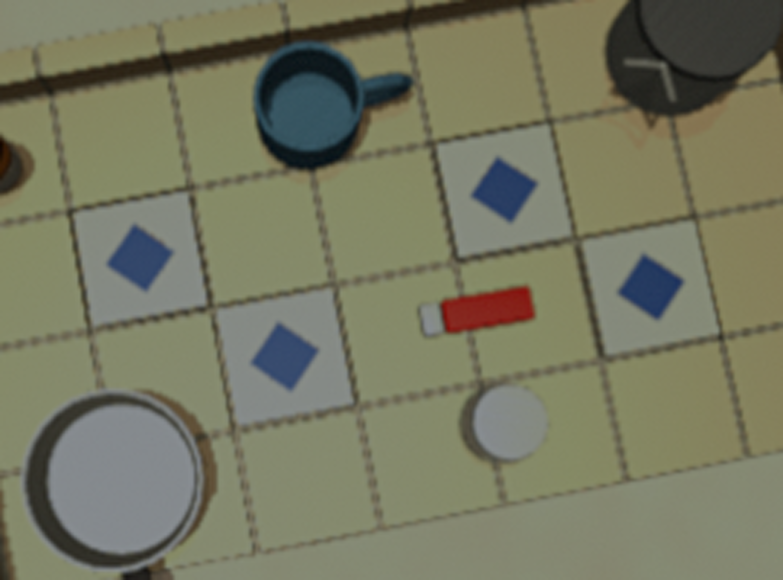

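```bash
python3 -m crank '{"grip":[0,0,0,0,0,0,0,0,0,0],"dp":[[-2,0,-3],[-5,0,-7.5],[-8.5,0,-12.5],[-12,0,-18],[-15.5,0,-23],[-19,0,-28],[-22.5,0,-33.5],[-26,0,-38.5],[-29,0,-43],[-31,0,-46]],"roll":[-4,-8,-12,-16,-20,-24,-28,-32.3,-32.3,-32.3]}' 20
cat > st.py <<'E'
from h import *
from scipy.spatial.transform import Rotation as R
s=arm.get_state();print(s["time_s"],s["tcp_pos"].round(2),s["force"].round(2),s["width"],s["joint_pos"].round(2))
print(R.from_rotvec(s["orientation"]).as_matrix().round(3))
ex=np.array([.9808,.195,0]);ey=np.array([-.195,.9808,0])
T={"T1":(555,136),"T2":(489,37),"T3":(604,-112),"T4":(538,-211)}
for k,v in T.items():
    d=np.array([*v,0])-s["tcp_pos"]
    print(k,"niche dx,dy to centre",(d@ex).round(1),(d@ey).round(1),"tool:",(d@R.from_rotvec(s["orientation"]).as_matrix()).round(1))
E
python3 st.py
```

```text
time_s: 1.35
tcp_pos: [534.5, 102.2, 230.5]
orientation: [-1.111, -1.349, 1.351]
force: [-0.9, 0.3, 0.5]
width: 0.1
1.35 [534.46 102.23 230.51] [-0.94  0.25  0.52] 0.14053802125577772 [ 0.13 -0.06  1.38 -0.    1.82 -1.64]
[[-0.192 -0.001 -0.981]
 [ 0.981 -0.    -0.192]
 [-0.    -1.     0.001]]
T1 niche dx,dy to centre 26.7 29.1 tool: [ 29.3 230.5 -26.9]
T2 niche dx,dy to centre -57.3 -55.1 tool: [-55.3 230.6  56.8]
T3 niche dx,dy to centre 26.4 -223.7 tool: [-223.5  230.5  -27.5]
T4 niche dx,dy to centre -57.6 -307.9 tool: [-308.1  230.6   56.3]
```

```bash
python3 -m crank '{"grip":[0,0,0,0,0,0],"dp":[[0.2,4,0],[0.2,9,0],[0.2,14,0],[0.2,17,0],[0.2,18.5,0],[0.2,18.5,0]],"roll":[0,0,0,0,0,0]}' && python3 - <<'E'
from h import *
for n in("side","top"): 
  im=viewer.snapshot(n); cv2.imwrite(f"pics/{n}1.png",cv2.resize(im[100:310,130:410],None,fx=2.8,fy=2.8,interpolation=2))
E
python3 st.py
```

```text
time_s: 2.1
tcp_pos: [532.7, 106.6, 45.5]
orientation: [-1.109, -1.35, 1.352]
force: [0.2, -0.4, 1.0]
width: -0.1
2.2 [534.12 106.8   47.9 ] [0.49 0.43 0.17] 0.06673643774766312 [ 0.13 -0.02  1.67  0.    1.49 -1.63]
[[-0.194  0.002 -0.981]
 [ 0.981  0.    -0.194]
 [-0.    -1.    -0.002]]
T1 niche dx,dy to centre 26.2 24.6 tool: [ 24.6  48.  -26. ]
T2 niche dx,dy to centre -57.9 -59.7 tool: [-59.7  47.8  57.9]
T3 niche dx,dy to centre 25.9 -228.2 tool: [-228.2   48.   -26.1]
T4 niche dx,dy to centre -58.2 -312.5 tool: [-312.5   47.8   57.9]
```

View pics/side1.png

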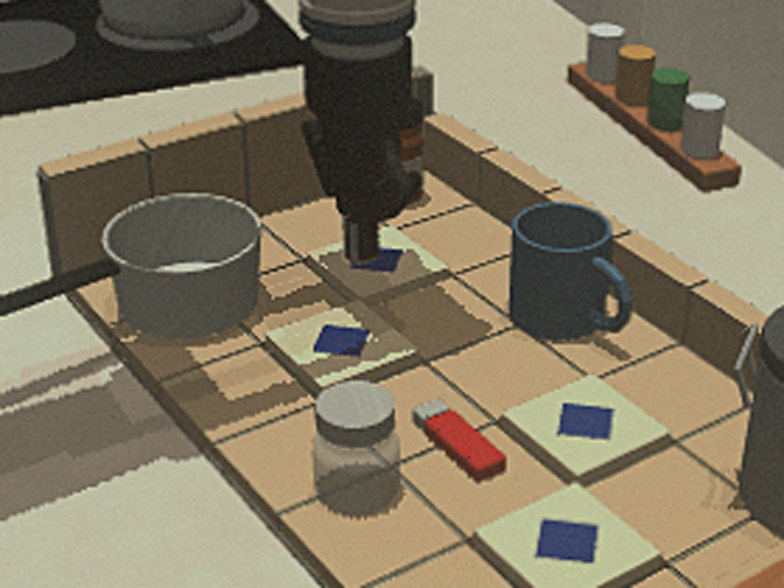

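View pics/top1.png

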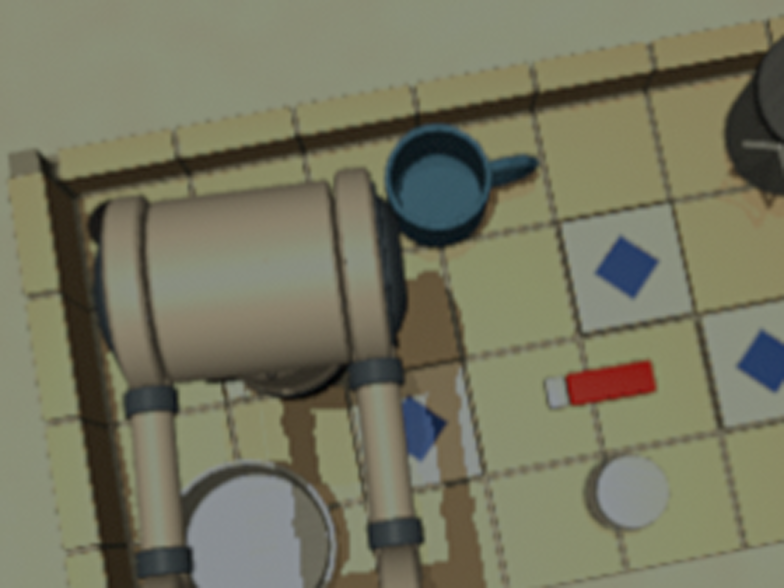

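The closed fingertips are hovering over the near-right part of the first tile, around (365,250) in the side crop, clear of the pan, mug and spice. Next I'll step down.

```bash
python3 -m crank '{"grip":[0,0,0,0,0,0],"dp":[[-0.1,0.4,0],[-0.1,0.8,0],[-0.1,1.1,0],[-0.1,1.4,0],[-0.1,1.5,0],[-0.1,1.5,0]],"roll":[0,0,0,0,0,0]}'
python3 -m crank '{"grip":[0,0,0],"dp":[[0,0.1,0],[0,0.2,0],[0,0.2,0]],"roll":[0,0,0]}'
```

```text
time_s: 2.95
tcp_pos: [533.4, 105.7, 31.2]
orientation: [-1.11, -1.351, 1.351]
force: [-0.1, 0.2, 0.4]
width: 0.0
time_s: 3.32
tcp_pos: [533.4, 105.7, 29.2]
orientation: [-1.11, -1.351, 1.351]
force: [1.6, 0.2, -0.1]
width: -0.5
```

```bash
python3 -m crank '{"grip":[0,0],"dp":[[0,0.1,0],[0,0.1,0]],"roll":[0,0]}'
python3 -m crank '{"grip":[0,0],"dp":[[0,0.1,0],[0,0.1,0]],"roll":[0,0]}'

```

```text
time_s: 3.58
tcp_pos: [533.4, 105.6, 28.2]
orientation: [-1.111, -1.351, 1.351]
force: [-0.4, 0.4, 0.7]
width: 0.1
time_s: 3.82
tcp_pos: [533.4, 105.6, 27.2]
orientation: [-1.111, -1.351, 1.351]
force: [-0.0, 1.0, -0.1]
width: -0.2
```

```bash
python3 -m crank '{"grip":[0,0],"dp":[[0,0.1,0],[0,0.1,0]],"roll":[0,0]}'
python3 -m crank '{"grip":[0,0],"dp":[[0,0.05,0],[0,0.05,0]],"roll":[0,0]}'

```

```text
time_s: 4.08
tcp_pos: [533.4, 105.6, 26.1]
orientation: [-1.11, -1.351, 1.351]
force: [-0.1, 0.2, -0.2]
width: 0.1
time_s: 4.32
tcp_pos: [533.4, 105.7, 25.7]
orientation: [-1.111, -1.351, 1.351]
force: [-1.0, 0.4, -0.6]
width: 0.1
```

```bash
python3 -m crank '{"grip":[0,0],"dp":[[0,0.05,0],[0,0.05,0]],"roll":[0,0]}'
python3 -m crank '{"grip":[0,0],"dp":[[0,0.05,0],[0,0.05,0]],"roll":[0,0]}'

```

```text
time_s: 4.58
tcp_pos: [533.5, 105.7, 25.6]
orientation: [-1.111, -1.351, 1.351]
force: [-0.9, 0.5, 2.7]
width: 0.0
time_s: 4.82
tcp_pos: [533.5, 105.7, 25.6]
orientation: [-1.111, -1.352, 1.351]
force: [-1.9, -0.6, 5.2]
width: -0.1
```

```bash
python3 -m crank '{"grip":[0,0],"dp":[[0,0.05,0],[0,0.05,0]],"roll":[0,0]}'
python3 -m crank '{"grip":[0,0],"dp":[[0,0.04,0],[0,0.04,0]],"roll":[0,0]}'

```

```text
time_s: 5.08
tcp_pos: [533.5, 105.6, 25.4]
orientation: [-1.111, -1.352, 1.351]
force: [-3.8, -0.4, 6.9]
width: 0.1
time_s: 5.32
tcp_pos: [533.5, 105.6, 25.4]
orientation: [-1.111, -1.352, 1.351]
force: [-4.4, -0.3, 9.4]
width: -0.3
```

Tile 1 holds firm at 9 N, so it's solid. On to the second tile, the diagonal neighbour.

```bash
python3 -m crank '{"grip":[0,0,0,0,0,0,0,0],"dp":[[0,-1,0],[0,-3.5,0],[-1.6,-3.5,1.5],[-3.2,-3.5,3],[-3.2,-2.5,3],[-3.2,-1.3,3],[-3.2,-0.8,3],[-3.2,-0.8,3]],"roll":[0,0,0,0,0,0,0,0]}'
python3 st.py
```

```text
time_s: 6.32
tcp_pos: [509.8, 68.9, 30.8]
orientation: [-1.109, -1.35, 1.352]
force: [-0.1, 0.1, 0.1]
width: 0.4
6.325 [509.79  68.86  30.78] [-0.06  0.08  0.11] 0.3531726651948333 [ 0.07 -0.08  1.76  0.    1.46 -1.7 ]
[[-0.194 -0.002 -0.981]
 [ 0.981 -0.    -0.194]
 [ 0.    -1.     0.002]]
T1 niche dx,dy to centre 57.4 57.0 tool: [ 57.1  30.7 -57.5]
T2 niche dx,dy to centre -26.6 -27.2 tool: [-27.2  30.8  26.5]
T3 niche dx,dy to centre 57.1 -195.8 tool: [-195.7   30.6  -57.3]
T4 niche dx,dy to centre -26.9 -280.0 tool: [-280.    30.7   26.6]
```

```bash
python3 -m crank '{"grip":[0,0,0],"dp":[[0,0.1,0],[0,0.2,0],[0,0.2,0]],"roll":[0,0,0]}'
python3 -m crank '{"grip":[0,0],"dp":[[0,0.1,0],[0,0.1,0]],"roll":[0,0]}'
python3 -m crank '{"grip":[0,0],"dp":[[0,0.1,0],[0,0.1,0]],"roll":[0,0]}'

```

```text
time_s: 6.7
tcp_pos: [510.3, 68.5, 30.0]
orientation: [-1.111, -1.352, 1.351]
force: [0.0, -0.2, -0.1]
width: 0.0
time_s: 6.95
tcp_pos: [510.2, 68.4, 28.8]
orientation: [-1.111, -1.351, 1.351]
force: [0.3, -1.2, 0.4]
width: -0.1
time_s: 7.2
tcp_pos: [510.3, 68.5, 28.2]
orientation: [-1.111, -1.352, 1.351]
force: [-0.7, -0.3, 2.4]
width: -0.0
```

```bash
python3 -m crank '{"grip":[0,0],"dp":[[0,0.05,0],[0,0.05,0]],"roll":[0,0]}'
python3 -m crank '{"grip":[0,0],"dp":[[0,0.05,0],[0,0.05,0]],"roll":[0,0]}'
python3 -m crank '{"grip":[0,0],"dp":[[0,0.05,0],[0,0.05,0]],"roll":[0,0]}'

```

```text
time_s: 7.45
tcp_pos: [510.4, 68.5, 28.2]
orientation: [-1.111, -1.352, 1.351]
force: [-2.3, -0.0, 4.7]
width: 0.0
time_s: 7.7
tcp_pos: [510.4, 68.5, 28.0]
orientation: [-1.111, -1.352, 1.351]
force: [-3.4, -0.1, 7.7]
width: 0.2
time_s: 7.95
tcp_pos: [510.4, 68.5, 28.0]
orientation: [-1.111, -1.352, 1.351]
force: [-4.2, -1.0, 9.2]
width: 0.0
```

Tile 2 is solid too. Moving to tile 3.

```bash
python3 -m crank '{"grip":[0,0,0,0,0,0,0,0,0,0],"dp":[[0,-2,0],[0,-7,0],[-4,-7,-0.7],[-9,-7,-1.6],[-14,-7,-2.5],[-16.9,-7,-3],[-16.9,-4,-3],[-16.9,-1.5,-3],[-16.9,-0.8,-3],[-16.9,-0.8,-3]],"roll":[0,0,0,0,0,0,0,0,0,0]}'
python3 st.py
```

```text
time_s: 9.2
tcp_pos: [572.2, -91.4, 34.2]
orientation: [-1.11, -1.351, 1.352]
force: [0.5, 0.1, 0.2]
width: 0.1
9.2 [572.19 -91.37  34.19] [0.53 0.08 0.19] 0.1348172880408574 [-0.22  0.09  1.58  0.    1.47 -1.98]
[[-0.194 -0.001 -0.981]
 [ 0.981  0.    -0.194]
 [ 0.    -1.     0.001]]
T1 niche dx,dy to centre 27.5 226.4 tool: [226.4  34.2 -27.2]
T2 niche dx,dy to centre -56.6 142.1 tool: [142.1  34.3  56.7]
T3 niche dx,dy to centre 27.2 -26.4 tool: [-26.4  34.2 -27.2]
T4 niche dx,dy to centre -56.9 -110.7 tool: [-110.7   34.2   56.7]
```

```bash
python3 -m crank '{"grip":[0,0,0,0],"dp":[[0,0.1,0],[0,0.2,0],[0,0.3,0],[0,0.3,0]],"roll":[0,0,0,0]}'
python3 -m crank '{"grip":[0,0],"dp":[[0,0.1,0],[0,0.1,0]],"roll":[0,0]}'
python3 -m crank '{"grip":[0,0],"dp":[[0,0.1,0],[0,0.1,0]],"roll":[0,0]}'
python3 -m crank '{"grip":[0,0],"dp":[[0,0.1,0],[0,0.1,0]],"roll":[0,0]}'

```

```text
time_s: 9.7
tcp_pos: [572.4, -91.5, 31.5]
orientation: [-1.111, -1.351, 1.351]
force: [0.2, 0.1, -0.4]
width: 0.1
time_s: 9.95
tcp_pos: [572.3, -91.5, 30.2]
orientation: [-1.11, -1.351, 1.351]
force: [1.0, -0.9, 0.5]
width: 0.1
time_s: 10.2
tcp_pos: [572.3, -91.5, 29.2]
orientation: [-1.11, -1.351, 1.351]
force: [0.3, 0.3, 0.0]
width: 0.2
time_s: 10.45
tcp_pos: [572.3, -91.5, 28.3]
orientation: [-1.11, -1.351, 1.351]
force: [-0.2, 0.2, -0.2]
width: -0.1
```

```bash
python3 -m crank '{"grip":[0,0],"dp":[[0,0.1,0],[0,0.1,0]],"roll":[0,0]}'
python3 -m crank '{"grip":[0,0],"dp":[[0,0.1,0],[0,0.1,0]],"roll":[0,0]}'
python3 -m crank '{"grip":[0,0],"dp":[[0,0.1,0],[0,0.1,0]],"roll":[0,0]}'

```

```text
time_s: 10.7
tcp_pos: [572.3, -91.5, 27.2]
orientation: [-1.11, -1.351, 1.351]
force: [1.2, 0.9, 0.3]
width: -0.1
time_s: 10.95
tcp_pos: [572.5, -91.5, 26.8]
orientation: [-1.111, -1.352, 1.351]
force: [-1.0, 0.5, 3.2]
width: 0.2
time_s: 11.2
tcp_pos: [572.5, -91.5, 26.6]
orientation: [-1.111, -1.352, 1.351]
force: [-3.9, 1.9, 7.7]
width: 0.1
```

Tile 3 is solid as well. Tile 4 next.

```bash
python3 -m crank '{"grip":[0,0,0,0,0,0,0,0,0],"dp":[[0,-2,0],[0,-5,0],[-3,-5,1],[-6,-5,2],[-8.4,-5,3],[-8.4,-3,3],[-8.4,-1.3,3],[-8.4,-0.8,3],[-8.4,-0.8,3]],"roll":[0,0,0,0,0,0,0,0,0]}'
python3 st.py
python3 -m crank '{"grip":[0,0,0],"dp":[[0,0.1,0],[0,0.2,0],[0,0.2,0]],"roll":[0,0,0]}'
```

```text
time_s: 12.32
tcp_pos: [558.9, -178.8, 32.5]
orientation: [-1.108, -1.351, 1.352]
force: [-0.8, -0.2, 0.5]
width: 0.2
12.325 [ 558.93 -178.82   32.49] [-0.8  -0.17  0.46] 0.2102395369384447 [-0.37  0.11  1.56  0.    1.47 -2.13]
[[-0.195 -0.001 -0.981]
 [ 0.981  0.001 -0.195]
 [ 0.001 -1.     0.001]]
T1 niche dx,dy to centre 57.5 309.5 tool: [309.5  32.7 -57.5]
T2 niche dx,dy to centre -26.5 225.3 tool: [225.3  32.7  26.5]
T3 niche dx,dy to centre 57.2 56.7 tool: [ 56.7  32.5 -57.3]
T4 niche dx,dy to centre -26.8 -27.5 tool: [-27.5  32.5  26.8]
time_s: 12.7
tcp_pos: [559.4, -179.8, 31.7]
orientation: [-1.111, -1.352, 1.351]
force: [0.2, -0.3, 0.3]
width: 0.0
```

```bash
for i in 1; do :; done; python3 -m crank '{"grip":[0,0],"dp":[[0,0.1,0],[0,0.1,0]],"roll":[0,0]}'
python3 -m crank '{"grip":[0,0],"dp":[[0,0.1,0],[0,0.1,0]],"roll":[0,0]}'
python3 -m crank '{"grip":[0,0],"dp":[[0,0.1,0],[0,0.1,0]],"roll":[0,0]}'
python3 -m crank '{"grip":[0,0],"dp":[[0,0.1,0],[0,0.1,0]],"roll":[0,0]}'

```

```text
time_s: 12.95
tcp_pos: [559.2, -179.8, 30.3]
orientation: [-1.111, -1.351, 1.351]
force: [1.6, 0.2, -0.6]
width: -0.1
time_s: 13.2
tcp_pos: [559.1, -179.8, 29.2]
orientation: [-1.11, -1.351, 1.351]
force: [0.0, 0.0, -0.5]
width: 0.3
time_s: 13.45
tcp_pos: [559.1, -179.7, 28.2]
orientation: [-1.11, -1.351, 1.351]
force: [0.6, -0.7, 0.2]
width: 0.1
time_s: 13.7
tcp_pos: [559.1, -179.7, 27.3]
orientation: [-1.11, -1.351, 1.351]
force: [-0.6, -0.1, 0.5]
width: 0.1
```

```bash
python3 -m crank '{"grip":[0,0],"dp":[[0,0.1,0],[0,0.1,0]],"roll":[0,0]}'
python3 -m crank '{"grip":[0,0],"dp":[[0,0.1,0],[0,0.1,0]],"roll":[0,0]}'
python3 -m crank '{"grip":[0,0],"dp":[[0,0.1,0],[0,0.1,0]],"roll":[0,0]}'

```

```text
time_s: 13.95
tcp_pos: [559.3, -179.8, 26.5]
orientation: [-1.111, -1.352, 1.351]
force: [0.5, -0.3, 1.3]
width: 0.2
time_s: 14.2
tcp_pos: [559.6, -179.7, 25.7]
orientation: [-1.112, -1.352, 1.351]
force: [1.9, 0.5, 1.6]
width: -0.4
time_s: 14.45
tcp_pos: [559.7, -179.8, 24.8]
orientation: [-1.112, -1.352, 1.351]
force: [3.3, 1.1, 3.0]
width: 0.4
```

Tile 4 gives under 1–3 N, so this is the loose one. I'll keep going until its edge meets the bed.

```bash
python3 -m crank '{"grip":[0,0],"dp":[[0,0.1,0],[0,0.1,0]],"roll":[0,0]}'
python3 -m crank '{"grip":[0,0],"dp":[[0,0.05,0],[0,0.05,0]],"roll":[0,0]}'
python3 -m crank '{"grip":[0,0],"dp":[[0,0.05,0],[0,0.05,0]],"roll":[0,0]}'
```

```text
time_s: 14.7
tcp_pos: [559.8, -179.8, 24.5]
orientation: [-1.112, -1.352, 1.351]
force: [1.9, 1.0, 5.8]
width: -0.3
time_s: 14.95
tcp_pos: [559.9, -179.8, 24.4]
orientation: [-1.112, -1.353, 1.351]
force: [1.2, 2.0, 8.5]
width: -0.0
time_s: 15.2
tcp_pos: [559.9, -179.8, 24.4]
orientation: [-1.113, -1.353, 1.351]
force: [-0.5, 1.8, 9.7]
width: 0.6
```

```bash
python3 - <<'E'
from h import *
im=viewer.snapshot("side"); cv2.imwrite("pics/side2.png",cv2.resize(im[200:350,250:450],None,fx=3.9,fy=3.9,interpolation=2))
E
```

```text
(no output)
```

View pics/side2.png

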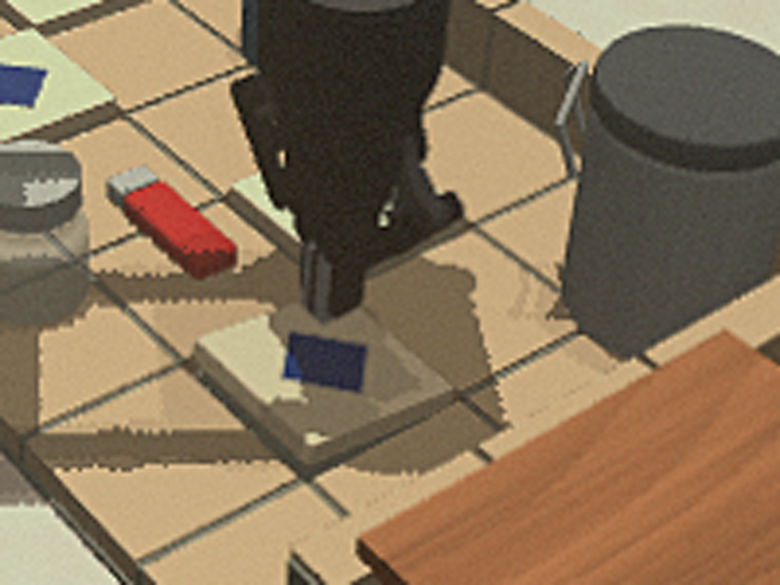

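The tile is visibly tipped under the fingertips: its front-right edges at about (330,440) in the crop stand proud. I'll lift off and move to its middle.

```bash
python3 -m crank '{"grip":[0,0,0,0,0,0,0,0,0],"dp":[[0,-0.3,0],[0,-0.8,0],[0,-3,0],[-1.3,-3,1.3],[-2.65,-3,2.7],[-2.65,-2,2.7],[-2.65,-1.2,2.7],[-2.65,-0.8,2.7],[-2.65,-0.8,2.7]],"roll":[0,0,0,0,0,0,0,0,0]}'
python3 st.py
python3 -m crank '{"grip":[0,0,0,0],"dp":[[0,0.1,0],[0,0.2,0],[0,0.2,0],[0,0.2,0]],"roll":[0,0,0,0]}'
python3 st.py
```

```text
time_s: 16.38
tcp_pos: [537.6, -210.4, 29.5]
orientation: [-1.109, -1.351, 1.352]
force: [-0.2, -0.6, -0.1]
width: -0.1
16.375 [ 537.64 -210.45   29.5 ] [-0.16 -0.62 -0.1 ] -0.0978356711609577 [-0.43  0.09  1.59  0.    1.46 -2.2 ]
[[-0.194 -0.001 -0.981]
 [ 0.981  0.001 -0.194]
 [ 0.001 -1.     0.001]]
T1 niche dx,dy to centre 84.6 336.4 tool: [336.4  29.7 -84.4]
T2 niche dx,dy to centre 0.5 252.2 tool: [252.2  29.7  -0.4]
T3 niche dx,dy to centre 84.3 83.6 tool: [ 83.7  29.5 -84.3]
T4 niche dx,dy to centre 0.2 -0.6 tool: [-0.6 29.5 -0.3]
time_s: 16.88
tcp_pos: [537.9, -211.0, 28.5]
orientation: [-1.111, -1.351, 1.351]
force: [0.5, 0.1, 0.2]
width: 0.1
16.875 [ 537.93 -210.99   28.53] [0.5  0.08 0.24] 0.07660969472487177 [-0.43  0.09  1.6   0.    1.46 -2.2 ]
[[-0.194  0.    -0.981]
 [ 0.981 -0.    -0.194]
 [-0.    -1.    -0.   ]]
T1 niche dx,dy to centre 84.4 337.0 tool: [337.1  28.5 -84. ]
T2 niche dx,dy to centre 0.4 252.8 tool: [252.8  28.5  -0. ]
T3 niche dx,dy to centre 84.1 84.2 tool: [ 84.3  28.5 -84. ]
T4 niche dx,dy to centre 0.1 -0.0 tool: [-0.  28.5 -0.1]
```

```bash
python3 -m crank '{"grip":[0,0,0],"dp":[[0,0.1,0],[0,0.2,0],[0,0.2,0]],"roll":[0,0,0]}'
python3 -m crank '{"grip":[0,0],"dp":[[0,0.1,0],[0,0.1,0]],"roll":[0,0]}'
python3 -m crank '{"grip":[0,0],"dp":[[0,0.07,0],[0,0.07,0]],"roll":[0,0]}'
python3 -m crank '{"grip":[0,0],"dp":[[0,0.07,0],[0,0.07,0]],"roll":[0,0]}'
```

```text
time_s: 17.25
tcp_pos: [537.9, -211.0, 27.0]
orientation: [-1.111, -1.352, 1.351]
force: [-1.5, -0.7, 3.3]
width: -0.1
time_s: 17.5
tcp_pos: [538.0, -211.0, 26.4]
orientation: [-1.111, -1.352, 1.351]
force: [-3.0, 1.1, 6.4]
width: -0.2
time_s: 17.75
tcp_pos: [538.0, -211.0, 25.9]
orientation: [-1.111, -1.352, 1.351]
force: [-3.1, 1.5, 7.8]
width: 0.1
time_s: 18.0
tcp_pos: [538.0, -211.1, 25.2]
orientation: [-1.111, -1.352, 1.351]
force: [-2.7, 1.9, 6.8]
width: -0.3
```

```bash
python3 -m crank '{"grip":[0,0,0,0],"dp":[[0,0.1,0],[0,0.2,0],[0,0.2,0],[0,0.2,0]],"roll":[0,0,0,0]}'
python3 -m crank '{"grip":[0,0,0],"dp":[[0,0.1,0],[0,0.1,0],[0,0.1,0]],"roll":[0,0,0]}'
python3 -m crank '{"grip":[0,0,0],"dp":[[0,0.1,0],[0,0.1,0],[0,0.1,0]],"roll":[0,0,0]}'
```

```text
time_s: 18.5
tcp_pos: [538.0, -211.0, 23.1]
orientation: [-1.111, -1.352, 1.351]
force: [-2.9, 2.1, 8.3]
width: 0.2
time_s: 18.88
tcp_pos: [538.0, -211.0, 22.1]
orientation: [-1.111, -1.352, 1.351]
force: [-3.5, 1.8, 7.5]
width: 0.1
time_s: 19.25
tcp_pos: [538.0, -211.1, 22.0]
orientation: [-1.111, -1.352, 1.351]
force: [-5.6, 2.2, 10.9]
width: -0.4
```

```bash
python3 -m crank '{"grip":[0,0,0],"dp":[[0,0.1,0],[0,0.15,0],[0,0.15,0]],"roll":[0,0,0]}'

```

```text
time_s: 19.62
tcp_pos: [538.0, -211.1, 21.9]
orientation: [-1.112, -1.352, 1.352]
force: [-8.2, 4.2, 18.4]
width: 0.4
```

It has bottomed out about 5 mm down, and the force climbs to 18 N with no further give. I'll lift straight up and look.

```bash
python3 -m crank '{"grip":[0,0,0,0,0,0,0,0],"dp":[[0,-0.3,0],[0,-0.8,0],[0,-3,0],[0,-8,0],[0,-13,0],[0,-18,0],[0,-20,0],[0,-20,0]],"roll":[0,0,0,0,0,0,0,0]}'
python3 -m crank '{"grip":[0,0,0,0,0],"dp":[[3,0,3],[8,0,6],[12,0,10],[14,0,12],[14,0,12]],"roll":[0,0,0,0,0]}'
python3 - <<'E'
from h import *
for n in("side","top"):
    im=viewer.snapshot(n); cv2.imwrite(f"pics/{n}3.png",im)
    a=cv2.imread(f"pics/{n}0.png")
    cv2.imwrite(f"pics/{n}3c.png",cv2.resize(im[120:360,130:500],None,fx=2.1,fy=2.1,interpolation=2))
im=cv2.imread("pics/side3.png");a=cv2.imread("pics/side0.png")
cv2.imwrite("pics/cmp.png",cv2.resize(np.hstack([a[250:340,280:380],im[250:340,280:380]]),None,fx=4,fy=4,interpolation=2))
E
```

```text
time_s: 20.62
tcp_pos: [538.4, -211.2, 219.3]
orientation: [-1.113, -1.352, 1.351]
force: [-0.2, 0.3, -0.3]
width: -0.1
time_s: 21.25
tcp_pos: [391.7, -96.0, 216.2]
orientation: [-1.108, -1.351, 1.352]
force: [-1.0, -0.2, -0.3]
width: 0.1
```

View pics/cmp.png

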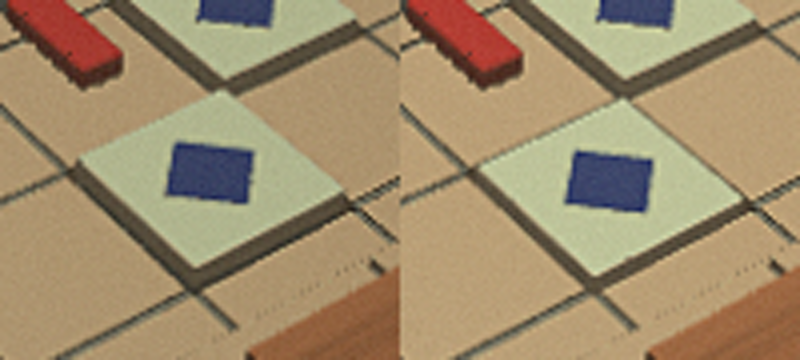

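View pics/side3c.png

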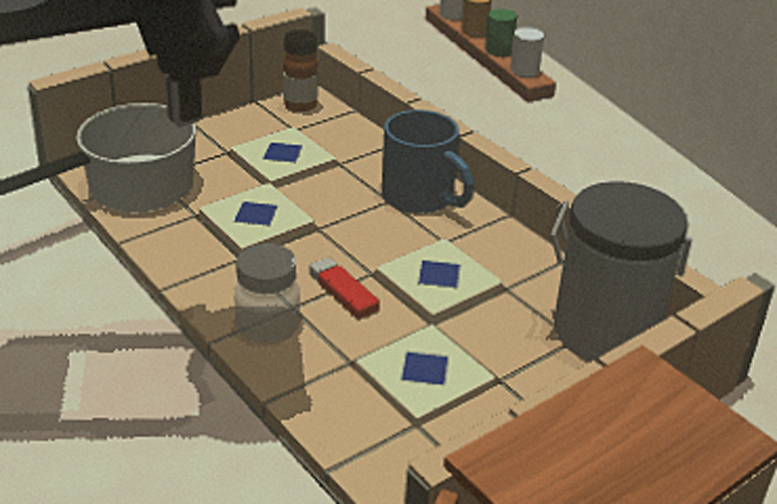

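View pics/top3c.png

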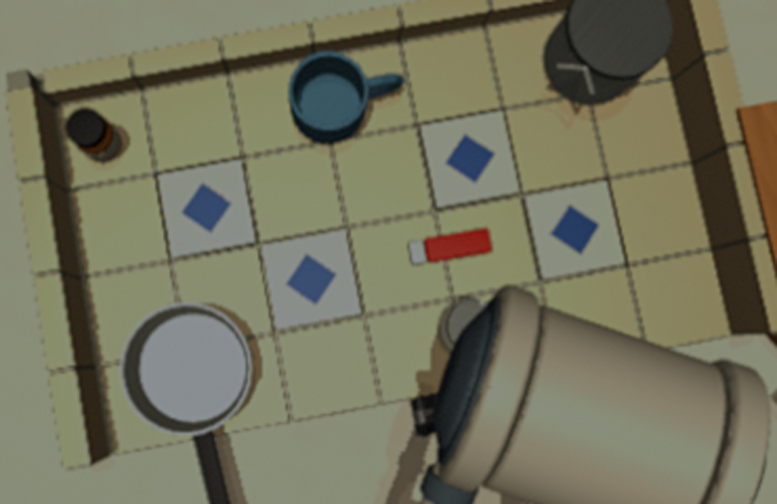

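In the side comparison, the tile's top has dropped evenly. The diamond went from (210,173) to (610,182) in the side-by-side, which is down and level, with a thin, even edge. Every object is where it was and the gripper is clear, so I'm handing in.

```bash
python3 -c "
from plant import arm
print(arm.job_done())"
```

```text
the job is handed in; nothing more can be done
None
```

I found the loose tile, pressed it down onto its bed and handed the job in at about 21 s; no verdict is reported.

- **Finding it:** I pressed each tile near a corner with shut fingertips. Three held firm at 8–9 N. The fourth, nearest the swing door at about (538, −211) mm, dropped about 2.5–3 mm under 1–6 N. The side picture showed it tipped.
- **Seating it:** I pressed that tile in the middle. It began to sink at about 8 N, went down about 5 mm (fingertips from 27 to 22 mm), then took 18 N with no further give. The highest force I read on any tile was about 18 N at the end of a move, against the 45 N limit.
- **Last checks:** The final pictures show the tile lower and level, the niche objects where they stood, and the gripper clear. I did not press a corner again afterwards, so "no longer rocking" rests on how far it sank, the firm stop and the level look. No check failed or disagreed.

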